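# Load the gear train on the calibration carriage with a lifting spatula

## Task

Pick up the lifting spatula by its black grip, slide its blade under the brass gear train plate between the feet, and carry the gear train level to the rail carriage; set it down gently with all four feet on the platform inside the raised rim, and draw the blade out. Then push the carriage along the rail until its sleeve is fully home over the spigot of the end block, leaving the gear train seated, and finish with the spatula back on the counter, standing flat on its blade. The gears are freshly oiled: never touch the gear train with the fingers, do not tip or drop it, and leave the other things on the counter where they are.

Things in the scene. Friction and masses are not known exactly. Their poses are not given: they have to be found in the camera images.
- spatula: Loose steel spatula, 0.16 kg, standing on its blade, tip roughly to +y. Origin: blade underside, below the grip's middle; x to the tip, z up. Blade 60 wide, 2.5 thick, x -45 to +145 mm (thin look-only lip to 151). Black grip bar along x, 100 long, 18 wide, 45 to 67 mm up, on two 10 mm posts at x +-36. Centre of mass some 20 mm ahead of the origin.
- gear_train: Brass plate 100 x 100 x 3 mm with toothed wheels on top (27 mm high in all), 0.14 kg, loose. Origin: centre, at its soles; x, y along the edges. Four 10 mm feet at x, y = +-43 mm hold the plate's underside 8 mm up; 76 mm is free between feet, right through, from every side. Any quarter turn will do. Stands at one of two places; the cover plate is at the other.
- platform (a point): Centre of the carriage platform's flat top, 45 mm above the counter; x along the rail to the end block, y left, z up. Platform 122 x 122 mm; a rim 4 mm high, 4 mm wide on its +x, -x and +y edges (inner faces 57 mm from centre); the -y edge is open for the blade. The rail is fixed to the counter; only the carriage slides.
- carriage (a joint): Carriage position along the rail, m: 0 away from the end block, 0.100 fully home with its sleeve (24 mm outside, 16 mm bore, 35 mm long) over the end block's 14 mm spigot, against the block. About 2.5 N of friction; stays where it is left.
- post (a point): Point on the axis of the carriage's upright black post, 20 x 20 mm, 70 mm above the counter and 18 mm below the post's top; 88 mm from the platform's centre on its -x side. For pushing the carriage; axes as the platform.
- cover_plate: Bystander: plain brass cover plate without gears or feet, 94 x 94 x 6 mm, flat on the counter. Origin: centre of its underside.
- weight: Bystander: anodised metronome weight, round, 34 mm diameter and 34 mm high. Origin: centre of its underside.
- shell: Bystander: black polymer metronome shell, tapering, 120 x 120 mm at the foot, 214 mm high. Origin: centre of its underside.
- dome: Bystander: glass timing dome on a dark round base of 124 mm diameter, 151 mm high. Origin: centre of its underside.
- spanner: Bystander: flat steel spanner lying on the counter beyond the plates.
- oil_jar: Bystander: small closed jar, 44 mm diameter, 60 mm high. Origin: centre of its underside.
Mind the look-alikes: they are no part of the job. What is shaped like the spatula but green or pink is not meant.

How it is judged:
By the outcome, as a careful person would: the job done as asked, in the order asked, and still so for the second after the job is handed in, with the robot touching nothing.
It also fails if it takes over 69 s, if anything falls off the work surface, if the arm or the gripper's body presses on something with over 40 N, if the wrist force passes 120 N, or if a joint passes its speed limit or range.

## Robot

A 6-joint arm with a two-finger parallel gripper is mounted at the origin on the work surface. World frame = base frame: x ahead of the robot, y to its left, z up, the work surface at z = 0. Lengths are in m, angles in rad, forces in N, time in s.
With the tool pointing down it reaches from about 0.425 to 1.125 m from the base axis. Payload 14.9 kg.
Tool frame: the origin (TCP) lies between the finger pads; the fingertips stand 25 mm ahead of it and the grasp point (between the pads) lies 6 mm ahead of it (arm.tcp_to_tips is the distance from the TCP to the fingertips, in m); z points along the fingers, y is the line along which they close (so a half turn about z gives the same grasp; the last joint's range is limited). The gripper opens to 91 mm and grips with 3 to 60 N. Pads are 32 mm wide; open, the fingers measure 118 mm over their backs; the gripper's body (76 mm by 178 mm) begins 60 mm behind the grasp point.
Start: joints at [-1.21, 0.379, 1.734, -0, 1.028, -0.033], TCP at [0.269, -0.646, 0.216] pointing down, gripper open.
Joint ranges: [-2.77, 2.77], [-0.74, 2.19], [0, 2.66], [-1.06, 4.2], [0.31, 2.87], [-3.08, 3.08]. Speed limits (rad/s): [1.89, 1.89, 2.39, 3.14, 3.14, 3.14].

## Interface

Orientations are given as a unit quaternion [w, x, y, z].
In Python, from workcell import arm, optics, ticket gives the robot as it stands.
- The arm moves only by the tool apply_moves, never from a script. Its argument "motion" is a list of rows, each an object with "offset": the shift along the world's x, y, z in m, a list of three; "turn": the turn, a rotation vector about the world's x, y, z in rad, a list of three; "hand": the closure, from 0 (fully open) to 1 (shut). In form: [{"offset": [tx, ty, tz], "turn": [ax, ay, az], "hand": hand}, ...]. A call has 1 to 12 rows; each row shifts and turns the commanded pose from where the row before left it; what a row does not reach is not made up. A row lasts 1/10 s, in which the tool goes at most 50 mm and 8.59 degrees, less where a joint would pass 70% of its speed; a pose out of reach is approached as far as the arm can. A call with a gripper value outside its range is refused whole. The fingers move at their own pace and stop on an object; "grip_force" is the grip in N (left out, the last holds). Time passes only in rows, so rows that do not move let the fingers close. It gives the time, the measured TCP pose, the force, the opening and the grip force at its end, in the units of the state.
- arm.get_obs(): the state, without advancing time (a new reading comes with each control period).
- optics.get_image(name): name is "side" or "top" or "wrist"; returns (picture, depth): 420x560x3 uint8, blue, green, red; 420x560 float32, m along the optical axis (not along the pixel's ray), 0 where there is no reading.
- optics.get_calibration(name): a dict with "intrinsics" (3x3 intrinsics, pixels), "distortion" ([k1, k2, p1, p2, k3] as OpenCV has them; the pictures are not rectified), "cam_to_world" (4x4, takes a point from camera to world coordinates). Camera axes: x right, y down, z forward; pixel columns grow to the right and rows downward; lengths in m; the calibration is good to about 2 mm. A picture is of the moment at which its call begins: read the wrist's pose just before it. get_calibration takes no time and is no camera call; for the wrist camera it gives the pose at the moment of the call.
- ticket.job_done(): hands the job in; it is judged then, once.
The state is a dict: "clock": time; "qpos": joint angles; "joint_vel": joint speeds; "joint_torque": joint torques, N m; "ee_pos": TCP position; "ee_rot": TCP orientation; "force": force on the tool from outside, world axes, zero at the start; "moment": the same for the moment, N m; "finger_gap": finger opening in m; "finger_force": force on a finger pad.
Only numpy, scipy, OpenCV 4.12 (cv2) and the standard library are available. Lean on these libraries where they do the work, as an engineer would, in place of code of your own. Each camera call takes 0.05 s, during which the arm holds its last target. There are 200 camera calls.

## Working session

There is one attempt and no reset: what is moved stays moved. The work goes in short steps, Python scripts to look and compute and a tool call to move; the robot and the scene stay as the last step left them, time stands still between calls to the robot, and variables do not carry over. Pictures are saved under pics/ and viewed, at most 10 in all, crops included, and the job is handed in when it is done.

Besides the shell and the picture viewer there is one more tool, called after "Emit:" as name(argument=value, ...) on one line, values as JSON. apply_moves: Moves the arm, as the interface text tells. Its arguments: {"type":"object","properties":{"motion":{"type":"array"},"grip_force":{"type":"number"}},"required":["motion"]}

```bash
mkdir -p pics; ls
cat > h.py <<'E'
import numpy as np,cv2
from workcell import arm,optics,ticket
def shot(n):
    c=optics.get_calibration(n);p,d=optics.get_image(n)
    np.savez(f'{n}.npz',p=p,d=d,K=c['intrinsics'],D=c['distortion'],T=c['cam_to_world']);return p
def pix(n,uv,z=None):
    f=np.load(f'{n}.npz');K,D,T=f['K'],f['D'],f['T'];out=[]
    for u,v in uv:
        r=np.r_[cv2.undistortPoints(np.array([[[u,v]]],float),K,np.array(D,float))[0,0],1]
        if z is None: s=float(f['d'][int(round(v)),int(round(u))])
        else: s=(z-T[2,3])/(T[:3,:3]@r)[2]
        out.append(T[:3,:3]@(r*s)+T[:3,3])
    return np.array(out)
E
python3 - <<'E'
from h import *
for n in('top','side'):
    cv2.imwrite(f'pics/{n}0.png',cv2.resize(shot(n),(800,600)))
print(arm.get_obs()); print(optics.get_calibration('top'))
E
```

```text
pics
{'clock': 0.1, 'qpos': array([-1.21029410e+00,  3.79335741e-01,  1.73473000e+00, -4.47598480e-05,
        1.02852080e+00, -3.33122673e-02]), 'joint_vel': array([ 0.00148641, -0.00049745,  0.00026229,  0.00060483,  0.00026989,
       -0.00054835]), 'joint_torque': array([-2.97680481e-04, -7.65027452e+01, -4.35290980e+01,  6.51633600e-02,
        3.98685259e-02, -4.15014949e-05]), 'ee_pos': array([ 0.26844887, -0.6460861 ,  0.21546433]), 'ee_rot': array([-4.87186839e-04,  9.80673942e-01,  1.95648595e-01, -9.98428515e-05]), 'force': array([-0.2834915 ,  0.80747664,  1.06001469]), 'moment': array([-0.03836553,  0.02429523,  0.0077642 ]), 'finger_force': 0.0, 'finger_gap': 0.09119196080477737}
{'intrinsics': array([[465.88562979,   0.        , 284.35577179],
       [  0.        , 465.88562979, 208.2450983 ],
       [  0.        ,   0.        ,   1.        ]]), 'distortion': array([-0.07866099,  0.        ,  0.        ,  0.        ,  0.        ]), 'cam_to_world': array([[ 0.02072435, -0.9925003 ,  0.12047261,  0.37955228],
       [-0.99974746, -0.02161989, -0.00613105, -0.0044479 ],
       [ 0.00868968, -0.12031513, -0.99269772,  1.453112  ],
       [ 0.        ,  0.        ,  0.        ,  1.        ]])}
```

View pics/top0.png

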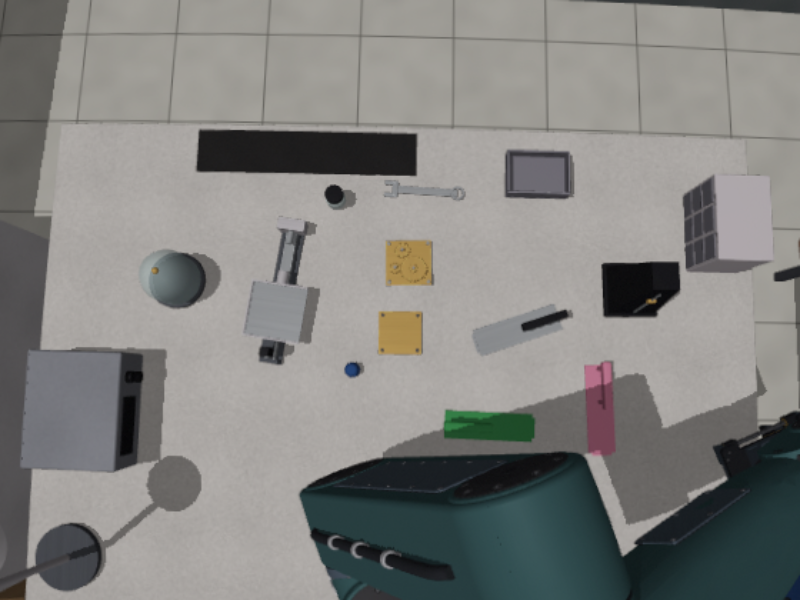

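View pics/side0.png

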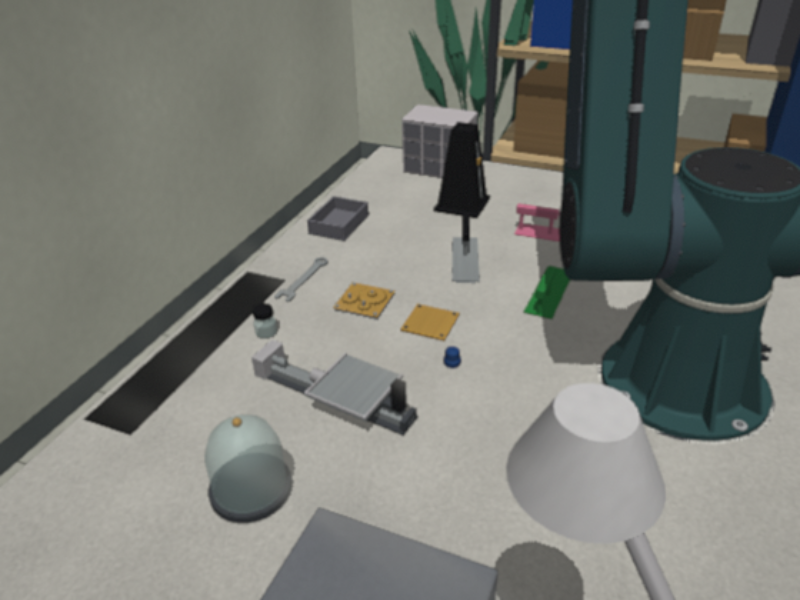

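The top picture shows three spatula shapes: steel with a black grip at (520,328), green at (490,425) and pink at (600,408). I choose the steel one. The geared plate is at (409,262), the plain cover at (400,333), the platform at (277,312), the post at (270,350) and the end block at (291,225).

Run:
```python
from h import *
p=np.load('top.npz')['p']
# crop native x 160-410, y140-265 scale 3.2
cv2.imwrite('pics/c1.png',cv2.resize(p[140:265,160:410],(800,400),interpolation=cv2.INTER_CUBIC))
g=pix('top',[(286,184),(364,230),(194,218)])
print(g.round(4))
```

```text
[[ 0.6311 -0.0169  0.0123]
 [ 0.4923 -0.2639  0.0038]
 [ 0.5152  0.2621  0.0388]]
```

View pics/c1.png

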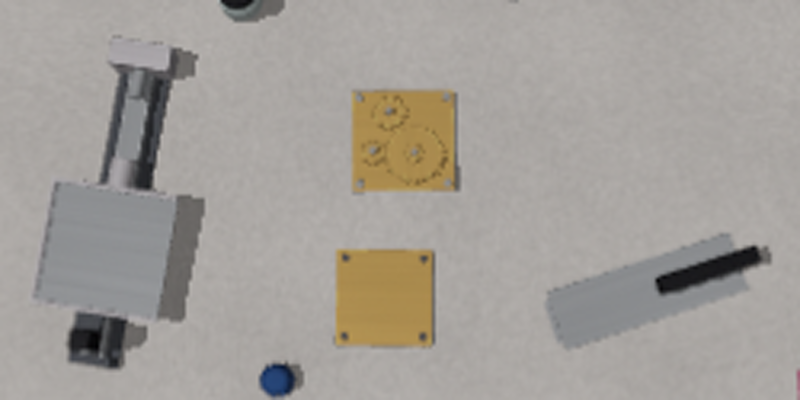

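The crop shows the gear plate with its wheels, corners at (353,91), (455,91), (457,191) and (353,191). The steel spatula has blade tip corners at (547,295) and (568,349), and its grip runs (656,285) to (760,254). The platform corners are (57,182), (177,195), (160,320) and (35,298).

Run:
```python
from h import *
def c(l): return [(160+(u+.5)/3.2-.5,140+(v+.5)/3.2-.5) for u,v in l]
def show(n,l,z):
    P=pix('top',c(l),z); print(n,P.round(4).tolist(),'mean',P.mean(0).round(4)); return P
P=show('gear',[(353,91),(456,91),(457,191),(353,191)],.011); print([np.linalg.norm(P[i]-P[i-1]).round(4) for i in range(4)],np.degrees(np.arctan2(*(P[0]-P[1])[1::-1])), 'edge yaw', [np.degrees(np.arctan2(d[1],d[0])) for d in (P[0]-P[1],P[3]-P[2],P[0]-P[3],P[1]-P[2])])
P=show('blade',[(547,295),(568,349),(748,288),(730,233)],.0025); print([np.linalg.norm(P[i]-P[i-1]).round(4) for i in range(4)],[np.degrees(np.arctan2(d[1],d[0])) for d in (P[0]-P[3],P[1]-P[2])])
P=show('grip',[(656,285),(760,254)],.067); d=P[0]-P[1];print(np.linalg.norm(d),np.degrees(np.arctan2(d[1],d[0])))
P=show('plat',[(57,182),(177,195),(160,320),(35,300)],.049); print([np.linalg.norm(P[i]-P[i-1]).round(4) for i in range(4)],[np.degrees(np.arctan2(d[1],d[0])) for d in (P[0]-P[3],P[1]-P[2],P[0]-P[1],P[3]-P[2])])
show('post',[(88,340)],.088)
show('block',[(112,38),(175,42),(170,70),(110,62)],.06)
show('cover',[(336,250),(433,250),(433,346),(337,346)],.006)
f=np.load('top.npz');
# depth based fits
d=f['d'];v,u=np.mgrid[130:280,160:420];uv=np.c_[u.ravel(),v.ravel()]
W=pix('top',uv);np.save('W.npy',W)
m=(np.hypot(W[:,0]-.63,W[:,1]+.02)<.09)
def fit(n,m):
    q=W[m][:,:2].astype(np.float32);r=cv2.minAreaRect(q);print(n,len(q),r,q.mean(0), np.median(W[m][:,2]))
fit('plat',(abs(W[:,2]-.045)<.012)&(np.hypot(W[:,0]-.515,W[:,1]-.262)<.09))
fit('grip',(W[:,2]>.045)&(np.hypot(W[:,0]-.49,W[:,1]+.29)<.12))
fit('post',(W[:,2]>.072)&(np.hypot(W[:,0]-.43,W[:,1]-.28)<.09))
fit('gear',(W[:,2]>.006)&m)
print('table',np.median(W[:,2]))
```

```text
gear [[0.681, 0.0346, 0.011], [0.6833, -0.0668, 0.011], [0.5838, -0.0694, 0.011], [0.5816, 0.0322, 0.011]] mean [ 0.6325 -0.0174  0.011 ]
[np.float64(0.0995), np.float64(0.1015), np.float64(0.0995), np.float64(0.1016)] 91.29482678643716 edge yaw [np.float64(91.29482678643716), np.float64(91.25826293762681), np.float64(1.4149399520248354), np.float64(1.4688118696396801)]
blade [[0.4845, -0.1593, 0.0025], [0.4323, -0.1803, 0.0025], [0.4954, -0.3571, 0.0025], [0.5493, -0.3396, 0.0025]] mean [ 0.4904 -0.2591  0.0025]
[np.float64(0.1915), np.float64(0.0562), np.float64(0.1877), np.float64(0.0567)] [np.float64(109.76661034403838), np.float64(109.61727579358146)]
grip [[0.4913, -0.2546, 0.067], [0.5225, -0.3531, 0.067]] mean [ 0.5069 -0.3038  0.067 ]
0.103283092149915 107.57471500282709
plat [[0.5789, 0.3138, 0.049], [0.5688, 0.1985, 0.049], [0.4497, 0.21, 0.049], [0.4658, 0.3293, 0.049]] mean [0.5158 0.2629 0.049 ]
[np.float64(0.1141), np.float64(0.1157), np.float64(0.1197), np.float64(0.1204)] [np.float64(-7.826508969686702), np.float64(-5.527114749416601), np.float64(85.01902663899511), 
[... 333 characters left out ...]
n [ 0.4782 -0.0011  0.006 ]
plat 1743 ((0.5157812833786011, 0.26691994071006775), (0.12414397299289703, 0.178863525390625), 81.83948516845703) [0.5164182  0.26683208] 0.04552980908379167
grip 200 ((0.5063288807868958, -0.3048451244831085), (0.018026871606707573, 0.09770862013101578), 19.501056671142578) [ 0.505681   -0.30306417] 0.06673981003060858
post 51 ((0.42741405963897705, 0.278591513633728), (0.01782125234603882, 0.02022615820169449), 1.2427738904953003) [0.42756027 0.27745655] 0.08826002449262726
gear 1028 ((0.6280143857002258, -0.022394195199012756), (0.16242395341396332, 0.1685786098241806), 49.889305114746094) [ 0.6311317 -0.0163383] 0.01324598235054597
table 0.0010041150467592352
```

Emit:
apply_moves(motion=[{"offset": [0,0,0.05],"turn": [0,0,0.1264],"hand": 0},{"offset": [0,0,0.05],"turn": [0,0,0.1264],"hand": 0},{"offset": [0,0,0.05],"turn": [0,0,0.1264],"hand": 0},{"offset": [0.0258,0.0396,0],"turn": [0,0,0.1264],"hand": 0},{"offset": [0.0258,0.0396,0],"turn": [0,0,0.1264],"hand": 0},{"offset": [0.0258,0.0396,0],"turn": [0,0,0.1264],"hand": 0},{"offset": [0.0258,0.0396,0],"turn": [0,0,0.1264],"hand": 0},{"offset": [0.0258,0.0396,0],"turn": [0,0,0.1264],"hand": 0},{"offset": [0.0258,0.0396,0],"turn": [0,0,0.1264],"hand": 0},{"offset": [0.0258,0.0396,0],"turn": [0,0,0.1264],"hand": 0},{"offset": [0.0258,0.0396,0],"turn": [0,0,0.1264],"hand": 0},{"offset": [0.0258,0.0396,0],"turn": [0,0,0.1264],"hand": 0}])

```text
clock: 1.3
ee_pos: [0.5014, -0.2882, 0.3659]
ee_rot: [-0.0, 0.575, 0.818, -0.0]
force: [1.2, 0.2, 0.1]
finger_gap: 0.0914
finger_force: 0.0
```

Run:
```python
from h import *
f=np.load('top.npz');v,u=np.mgrid[170:235,415:490];W=pix('top',np.c_[u.ravel(),v.ravel()])
q=W[W[:,2]>.012]
for lo,hi in((.012,.1),(.1,.18),(.18,.25)):
    s=q[(q[:,2]>lo)&(q[:,2]<hi)]; print(lo,len(s),s[:,:2].min(0),s[:,:2].max(0)) if len(s) else 0
p=shot('wrist');cv2.imwrite('pics/w1.png',cv2.resize(p,(800,600)))
o=arm.get_obs();print(o['ee_pos'],o['ee_rot'])
t=np.load('wrist.npz');print(t['T'].round(3))
```

```text
0.012 864 [ 0.52351128 -0.66099083] [ 0.68984803 -0.44497275]
0.1 481 [ 0.53961038 -0.54724341] [ 0.62116538 -0.46447805]
0.18 568 [ 0.55104837 -0.53635162] [ 0.61214606 -0.47416148]
[ 0.50400007 -0.28383352  0.36591833] [-1.64184057e-04  5.71058873e-01  8.20908635e-01  8.65645267e-04]
[[ 0.941  0.329  0.083  0.478]
 [ 0.339 -0.912 -0.231 -0.222]
 [-0.     0.246 -0.969  0.535]
 [ 0.     0.     0.     1.   ]]
```

View pics/w1.png

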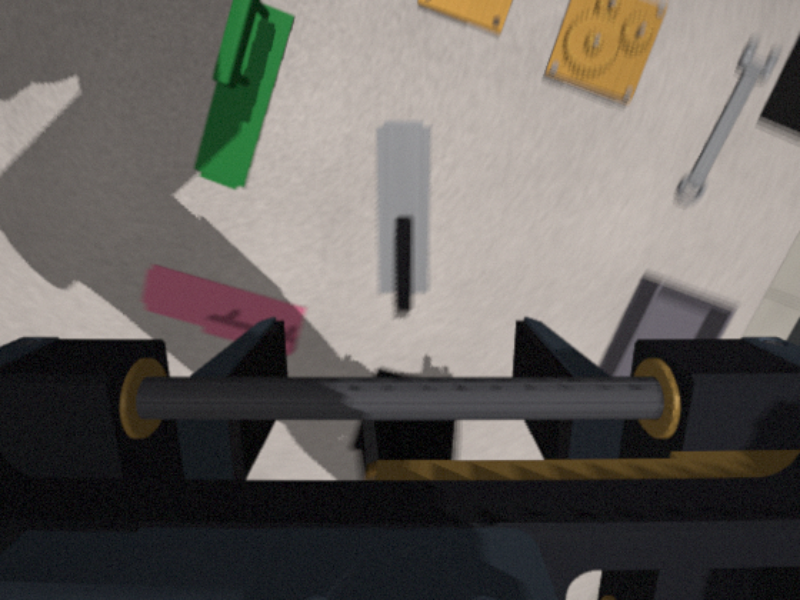

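The wrist view shows the steel spatula with its black grip, (404,215) to (402,315), aligned between the open fingers. The green and pink look-alikes are to the left. The shell is at about (0.58, -0.50), well clear.

Run:
```python
from h import *
v,u=np.mgrid[140:225,265:300];W=pix('wrist',np.c_[u.ravel(),v.ravel()])
m=(W[:,2]>.045)&(W[:,2]<.08);r=cv2.minAreaRect(W[m][:,:2].astype(np.float32));print(r,m.sum(),np.median(W[m][:,2]))
s=lambda l:[(a*.7,b*.7) for a,b in l]
P=pix('wrist',s([(377,123),(430,123),(429,293),(379,293)]),.0025);print(P.round(4))
print([np.degrees(np.arctan2(*(a)[1::-1])) for a in (P[0]-P[3],P[1]-P[2])])
G=pix('wrist',s([(404,216),(402,312)]),.067);print(G.round(4),np.degrees(np.arctan2(*(G[0]-G[1])[1::-1])))
o=arm.get_obs();print(o['ee_pos'],o['ee_rot'],o['joint_vel'].round(3))
```

```text
((0.5091996788978577, -0.305217444896698), (0.016671692952513695, 0.09938325732946396), 19.716419219970703) 765 0.06734758351847558
[[ 0.4333 -0.1722  0.0025]
 [ 0.4886 -0.1522  0.0025]
 [ 0.5563 -0.3343  0.0025]
 [ 0.4994 -0.3548  0.0025]]
[np.float64(109.89172186666427), np.float64(110.40250355213307)]
[[ 0.4941 -0.2537  0.067 ]
 [ 0.5269 -0.3503  0.067 ]] 108.77942999128628
[ 0.50400007 -0.28383352  0.36591833] [-1.64184057e-04  5.71058873e-01  8.20908635e-01  8.65645267e-04] [-0.091  0.005 -0.005 -0.013  0.001  0.078]
```

Emit:
apply_moves(motion=[{"offset": [0.0015,-0.001,-0.04],"turn": [0,0,0.003],"hand": 0},{"offset": [0,0,-0.045],"turn": [0,0,0],"hand": 0},{"offset": [0,0,-0.045],"turn": [0,0,0],"hand": 0.2},{"offset": [0,0,-0.045],"turn": [0,0,0],"hand": 0.3},{"offset": [0,0,-0.045],"turn": [0,0,0],"hand": 0.4},{"offset": [0,0,-0.045],"turn": [0,0,0],"hand": 0.4},{"offset": [0,0,-0.03],"turn": [0,0,0],"hand": 0.4},{"offset": [0,0,-0.009],"turn": [0,0,0],"hand": 0.4},{"offset": [0,0,0],"turn": [0,0,0],"hand": 0.4},{"offset": [0,0,0],"turn": [0,0,0],"hand": 0.4}], grip_force=40)

```text
clock: 2.35
ee_pos: [0.5031, -0.2915, 0.0634]
ee_rot: [0.001, 0.576, 0.817, 0.0]
force: [-0.3, -0.3, 1.0]
finger_gap: 0.0542
finger_force: 0.0
```

Run:
```python
from h import *
p=shot('wrist');cv2.imwrite('pics/w2.png',p)
v,u=np.mgrid[120:225,240:320];W=pix('wrist',np.c_[u.ravel(),v.ravel()])
m=(W[:,2]>.055)&(W[:,2]<.078);r=cv2.minAreaRect(W[m][:,:2].astype(np.float32));print(r,m.sum(),np.median(W[m][:,2]))
o=arm.get_obs();print(o['ee_pos'],o['ee_rot'],o['force'],o['finger_gap'])
```

```text
((0.4952084422111511, -0.2665855586528778), (0.017734123393893242, 0.01732415147125721), 19.949125289916992) 1097 0.06712578151823087
[ 0.50325838 -0.29166671  0.06377471] [1.17680672e-03 5.76144158e-01 8.17347247e-01 4.94556762e-05] [ 0.5115868   0.17365589 -0.39827512] 0.05451492531995988
```

View pics/w2.png

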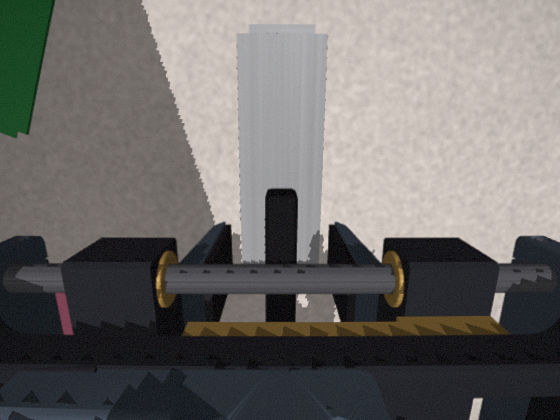

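The grip is centred between the fingers, its front end at (281,189), and the blade tip is at row 33. Closing now.

Emit:
apply_moves(motion=[{"offset": [0,0,0],"turn": [0,0,0],"hand": 1},{"offset": [0,0,0],"turn": [0,0,0],"hand": 1},{"offset": [0,0,0],"turn": [0,0,0],"hand": 1},{"offset": [0,0,0],"turn": [0,0,0],"hand": 1},{"offset": [0,0,0],"turn": [0,0,0],"hand": 1}])

```text
clock: 2.9
ee_pos: [0.5024, -0.2911, 0.0622]
ee_rot: [0.0, 0.576, 0.817, 0.0]
force: [1.1, 0.2, -0.5]
finger_gap: 0.0179
finger_force: 26.2
```

Run:
```python
from h import *
p=shot('wrist');o=arm.get_obs();print(o['ee_pos'],o['ee_rot'],o['force'],o['finger_gap'],o['finger_force'])
P=pix('wrist',[(238,33.5),(327,33.5),(249,25),(314,25)],.0025);print(P.round(4),P[:2].mean(0),P[2:].mean(0))
G=pix('wrist',[(281,189)],.067);print(G)
v,u=np.mgrid[25:200,232:332];W=pix('wrist',np.c_[u.ravel(),v.ravel()])
e=np.array([np.cos(np.radians(109.7)),np.sin(np.radians(109.7)),0]);m=(W[:,2]<.02)
```

```text
[ 0.5024249  -0.29107055  0.06213332] [1.46130957e-04 5.76151924e-01 8.17342607e-01 3.13876016e-05] [1.04365895 0.54933887 1.40397179] 0.017595990647205628 39.97665345668793
[[ 0.4332 -0.1784  0.0025]
 [ 0.4883 -0.1586  0.0025]
 [ 0.4384 -0.1711  0.0025]
 [ 0.4784 -0.1567  0.0025]] [ 0.4607535  -0.16846585  0.0025    ] [ 0.45840775 -0.16389694  0.0025    ]
[[ 0.4905684  -0.25513187  0.067     ]]
```

Emit:
apply_moves(motion=[{"offset": [0,0,0.01],"turn": [0,0,0],"hand": 1},{"offset": [0,0,0.01],"turn": [0,0,0],"hand": 1},{"offset": [0.027,0.01,0],"turn": [0,0,-0.0637],"hand": 1},{"offset": [0.027,0.01,0],"turn": [0,0,-0.0637],"hand": 1},{"offset": [0.027,0.01,0],"turn": [0,0,-0.0637],"hand": 1},{"offset": [0.027,0.01,0],"turn": [0,0,-0.0637],"hand": 1},{"offset": [0.027,0.01,0],"turn": [0,0,-0.0637],"hand": 1},{"offset": [0,0,0],"turn": [0,0,0],"hand": 1},{"offset": [0,0,0],"turn": [0,0,0],"hand": 1}])

```text
clock: 3.85
ee_pos: [0.6374, -0.2408, 0.0825]
ee_rot: [0.0, 0.698, 0.716, -0.0]
force: [-0.8, -0.2, -1.5]
finger_gap: 0.0177
finger_force: 40.0
```

Run:
```python
from h import *
p=shot('wrist');o=arm.get_obs();print(o['ee_pos'],o['ee_rot'],np.degrees(2*np.arctan2(o['ee_rot'][2],o['ee_rot'][1])),o['force'])
cv2.imwrite('pics/w3.png',p)
```

```text
[ 0.63681861 -0.24101162  0.08233972] [-1.39996800e-04  6.98131426e-01  7.15969610e-01 -1.03536407e-04] 91.44543910265324 [-0.20608597 -0.57272753 -1.78435158]
```

View pics/w3.png

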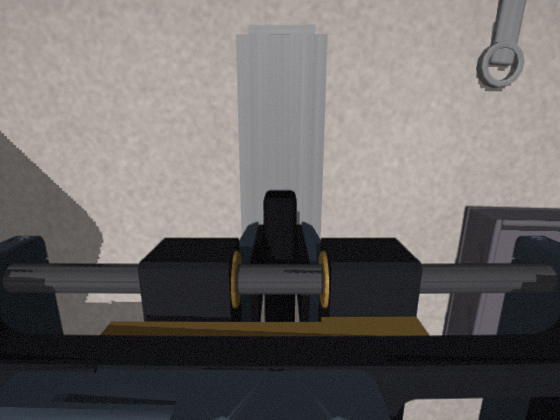

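The blade points along +y with its tip still at row 34, so it hasn't visibly pitched. The gear train is just beyond the top edge of the picture.

Run:
```python
from h import *
v,u=np.mgrid[45:180,250:316];W=pix('wrist',np.c_[u.ravel(),v.ravel()])
m=(W[:,2]<.035)&(W[:,2]>.01);A=np.c_[W[m][:,:2]-[.637,-.24],np.ones(m.sum())]
s=np.linalg.lstsq(A,W[m][:,2],rcond=None)[0];print(s,np.std(W[m][:,2]-A@s),m.sum(),'tip z',s[2]+s[1]*.13)
shot('top');f=np.load('top.npz')
cv2.imwrite('pics/c2.png',cv2.resize(f['p'][150:240,160:340],(800,400),interpolation=cv2.INTER_CUBIC))
```

```text
[ 0.01397722 -0.00014345  0.02390866] 0.0006878612584323252 8881 tip z 0.023890007588781702
```

Emit:
apply_moves(motion=[{"offset": [0.001,0,-0.01],"turn": [0,0,0],"hand": 1},{"offset": [0,0,-0.006],"turn": [0,0,0],"hand": 1},{"offset": [0,0,-0.0025],"turn": [0,0,0],"hand": 1},{"offset": [0,0,0],"turn": [0,0,0],"hand": 1},{"offset": [-0.0002,0.01,0],"turn": [0,0,0],"hand": 1},{"offset": [-0.0003,0.01,0],"turn": [0,0,0],"hand": 1},{"offset": [-0.0002,0.01,0],"turn": [0,0,0],"hand": 1},{"offset": [-0.0003,0.01,0],"turn": [0,0,0],"hand": 1},{"offset": [-0.0002,0.01,0],"turn": [0,0,0],"hand": 1},{"offset": [-0.0003,0.01,0],"turn": [0,0,0],"hand": 1},{"offset": [-0.0002,0.008,0],"turn": [0,0,0],"hand": 1},{"offset": [0,0,0],"turn": [0,0,0],"hand": 1}])

```text
clock: 5.15
ee_pos: [0.6365, -0.1719, 0.0635]
ee_rot: [-0.0, 0.698, 0.716, -0.0]
force: [0.3, 0.3, -1.9]
finger_gap: 0.0176
finger_force: 40.0
```

Run:
```python
from h import *
p=shot('wrist');o=arm.get_obs();print(o['ee_pos'],o['force'],o['moment'])
cv2.imwrite('pics/w4.png',p)
```

```text
[ 0.63662474 -0.17253377  0.06355664] [ 0.71437803  0.13493854 -0.83368346] [ 0.00606176 -0.10762559  0.04808092]
```

View pics/w4.png

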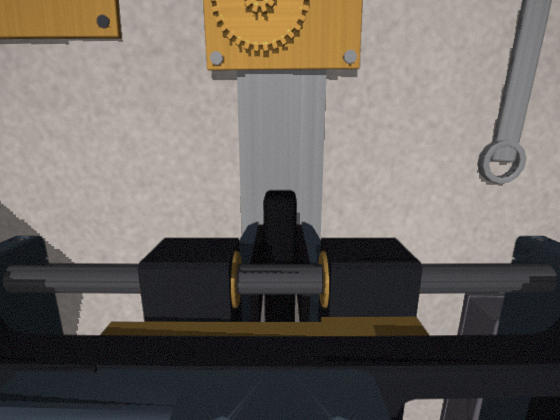

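The blade is under the plate and centred: plate front edge 205–361 at row 70, blade 239–326.

Run:
```python
from h import *
P=pix('wrist',[(206,70),(361,70)],.011);print(P, P.mean(0),P.mean(0)+.05*np.array([-.0244,1,0]))
```

```text
[[ 0.58569391 -0.0674296   0.011     ]
 [ 0.68692979 -0.06471726  0.011     ]] [ 0.63631185 -0.06607343  0.011     ] [ 0.63509185 -0.01607343  0.011     ]
```

Emit:
apply_moves(motion=[{"offset": [-0.0003,0.012,0],"turn": [0,0,0],"hand": 1},{"offset": [-0.0003,0.012,0],"turn": [0,0,0],"hand": 1},{"offset": [-0.0003,0.012,0],"turn": [0,0,0],"hand": 1},{"offset": [-0.0003,0.012,0],"turn": [0,0,0],"hand": 1},{"offset": [-0.0003,0.012,0],"turn": [0,0,0],"hand": 1},{"offset": [-0.0003,0.008,0],"turn": [0,0,0],"hand": 1},{"offset": [0,0.005,0],"turn": [0,0,0],"hand": 1},{"offset": [0,0,0],"turn": [0,0,0],"hand": 1},{"offset": [0,0,0.002],"turn": [0,0,0],"hand": 1},{"offset": [0,0,0.0015],"turn": [0,0,0],"hand": 1},{"offset": [0,0,0.0015],"turn": [0,0,0],"hand": 1},{"offset": [0,0,0.002],"turn": [0,0,0],"hand": 1}])

```text
clock: 6.4
ee_pos: [0.6347, -0.1003, 0.0706]
ee_rot: [-0.0, 0.699, 0.716, -0.0]
force: [0.9, 0.1, -1.5]
finger_gap: 0.0174
finger_force: 40.0
```

Emit:
apply_moves(motion=[{"offset": [0,0,0.002],"turn": [0,0,0],"hand": 1},{"offset": [0,0,0.003],"turn": [0,0,0],"hand": 1},{"offset": [0,0,0.005],"turn": [0,0,0],"hand": 1},{"offset": [0,0,0.008],"turn": [0,0,0],"hand": 1},{"offset": [0,0,0.008],"turn": [0,0,0],"hand": 1},{"offset": [0,0,0.005],"turn": [0,0,0],"hand": 1},{"offset": [0,0,0.002],"turn": [0,0,0],"hand": 1},{"offset": [0,0,0],"turn": [0,0,0],"hand": 1}])

```text
clock: 7.2
ee_pos: [0.6349, -0.1, 0.1039]
ee_rot: [0.0, 0.698, 0.716, 0.0]
force: [0.2, 0.8, -2.9]
finger_gap: 0.0177
finger_force: 40.0
```

Run:
```python
from h import *
p=shot('wrist');o=arm.get_obs();print(o['ee_pos'],o['ee_rot'],o['force'],o['moment'])
cv2.imwrite('pics/w5.png',p)
v,u=np.mgrid[20:420,180:390];W=pix('wrist',np.c_[u.ravel(),v.ravel()])
W=W[(W[:,1]<.04)&(W[:,1]>-.075)&(abs(W[:,0]-.634)<.045)]
h=np.median(W[:,2]);print(h,W[:,1].min(),W[:,1].max())
m=abs(W[:,2]-h)<.004
for _ in range(3):
    A=np.c_[W[:,0]-.634,W[:,1]+.017,np.ones(len(W))];s=np.linalg.lstsq(A[m],W[m,2],rcond=None)[0];m=abs(W[:,2]-A@s)<.0015
print(s,m.sum())
```

```text
[ 0.63474837 -0.10002005  0.10360129] [2.76451065e-05 6.98467109e-01 7.15642157e-01 1.87919483e-05] [ 0.46149994 -0.62743201 -3.51300732] [-0.10157913 -0.15416542  0.00712923]
0.19804608702942716 -0.07499972586946517 0.03594737730176789
[-0.00088372 -0.02984082  0.19646346] 2716
```

View pics/w5.png

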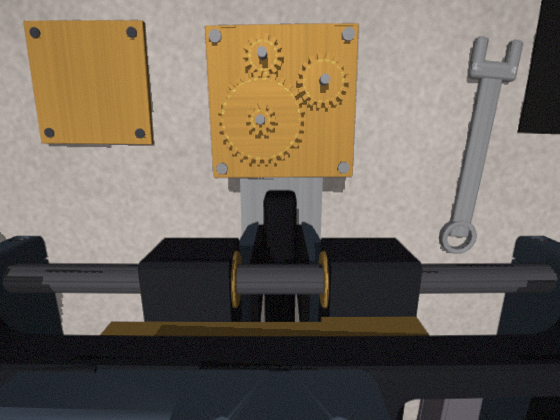

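The gear train is off the counter and resting level on the blade: the plate is at rows 25–178 and columns 205–358, well away from the fingers. Next I refine the platform pose.

Run:
```python
from h import *
f=np.load('top.npz');h,w=f['d'].shape
v,u=np.mgrid[0:h,0:w];
v,u=np.mgrid[140:270,150:240];W=pix('top',np.c_[u.ravel(),v.ravel()]).reshape(130,90,3)
m=((W[...,2]>.038)&(W[...,2]<.056)).astype(np.uint8)
mo=cv2.morphologyEx(m,cv2.MORPH_OPEN,np.ones((25,25),np.uint8))
mo=cv2.morphologyEx(m,cv2.MORPH_OPEN,cv2.getStructuringElement(cv2.MORPH_ELLIPSE,(21,21)))
q=W[mo>0];print(cv2.minAreaRect(q[:,:2].astype(np.float32)),q.mean(0),len(q))
# post and block tops, whole rail direction
for n,lo,hi,c,r in(('post',.078,.095,(.43,.275),.05),('block',.03,.12,(.70,.236),.06)):
    k=(W[...,2]>lo)&(W[...,2]<hi)&(np.hypot(W[...,0]-c[0],W[...,1]-c[1])<r);print(n,k.sum(),W[k].mean(0),cv2.minAreaRect(W[k][:,:2].astype(np.float32)))
v,u=np.mgrid[27:175,208:355];w=pix('wrist',np.c_[u.ravel(),v.ravel()]);hh=np.median(w[:,2]);k=abs(w[:,2]-hh)<.004
for _ in range(3):
    A=np.c_[w[:,0]-.634,w[:,1]+.017,np.ones(len(w))];s=np.linalg.lstsq(A[k],w[k,2],rcond=None)[0];k=abs(w[:,2]-A@s)<.0015
print(s,k.sum(),pix('wrist',[(213,178),(352,178)],.047))
```

```text
((0.0, 0.0), (0.0, 0.0), 0.0) [nan nan nan] 0
post 49 [0.42755757 0.2776908  0.08826137] ((0.42747199535369873, 0.2778127193450928), (0.017908258363604546, 0.019258148968219757), 0.8657575249671936)
block 224 [0.69992472 0.24014203 0.04337963] ((0.6922467947006226, 0.24268732964992523), (0.06169958412647247, 0.05342802405357361), 81.6627197265625)
[ 0.01455255 -0.00149971  0.04809584] 11614 [[ 0.58627288 -0.06741704  0.047     ]
 [ 0.68624872 -0.06483293  0.047     ]]<stdin>:8: RuntimeWarning: Mean of empty slice.
  ret = um.true_divide(
```

Run:
```python
from h import *
from scipy.optimize import minimize
v,u=np.mgrid[140:270,150:240];W=pix('top',np.c_[u.ravel(),v.ravel()])
z=W[:,2];k=(np.hypot(W[:,0]-.516,W[:,1]-.264)<.1);print(np.histogram(z[k],bins=np.arange(-.01,.1,.01)))
q=W[k&(z>.036)&(z<.056)][:,:2];n=W[k&~((z>.036)&(z<.056))][:,:2]
def cost(p):
    c,s=np.cos(p[2]),np.sin(p[2]);R=np.array([[c,s],[-s,c]])
    def ins(a):
        b=abs((a-p[:2])@R.T);return 1/(1+np.exp((b.max(1)-.061)/.001))
    return -ins(q).sum()+ins(n).sum()
for a in(-.1,-.15,-.2):
    r=minimize(cost,[.516,.264,a],method='Nelder-Mead',options=dict(initial_simplex=[[.51,.26,a],[.52,.26,a],[.51,.27,a],[.51,.26,a+.06]]));print(r.x,np.degrees(r.x[2]),r.fun,len(q))
```

```text
(array([ 528,  745,   56,   16,  112, 1498,  143,    5,    3,   32]), array([-0.01,  0.  ,  0.01,  0.02,  0.03,  0.04,  0.05,  0.06,  0.07,
        0.08,  0.09]))
[ 0.51624577  0.26997005 -0.13079978] -7.494275226213821 -1505.6086158072983 1732
[ 0.51625084  0.26996635 -0.13083419] -7.496246728661377 -1505.608405662187 1732
[ 0.51624013  0.26996944 -0.13073937] -7.490814324138179 -1505.6087849965643 1732
```

Emit:
apply_moves(motion=[{"offset": [-0.0021,0.0045,0.006],"turn": [0,0,-0.0133],"hand": 1},{"offset": [-0.0042,0.0091,0.012],"turn": [0,0,-0.0133],"hand": 1},{"offset": [-0.0063,0.0136,0.012],"turn": [0,0,-0.0133],"hand": 1},{"offset": [-0.0083,0.0182,0.01],"turn": [0,0,-0.0133],"hand": 1},{"offset": [-0.0104,0.0227,0.006],"turn": [0,0,-0.0133],"hand": 1},{"offset": [-0.0104,0.0227,0.004],"turn": [0,0,-0.0133],"hand": 1},{"offset": [-0.0104,0.0227,0],"turn": [0,0,-0.0133],"hand": 1},{"offset": [-0.0104,0.0227,0],"turn": [0,0,-0.0133],"hand": 1},{"offset": [-0.0104,0.0227,0],"turn": [0,0,-0.0133],"hand": 1},{"offset": [-0.0104,0.0227,0],"turn": [0,0,-0.0133],"hand": 1},{"offset": [-0.0104,0.0227,0],"turn": [0,0,-0.0133],"hand": 1},{"offset": [-0.0104,0.0227,0],"turn": [0,0,-0.0133],"hand": 1}])

```text
clock: 8.45
ee_pos: [0.5298, 0.1283, 0.1544]
ee_rot: [0.0, 0.754, 0.657, 0.0]
force: [0.2, -0.4, -3.1]
finger_gap: 0.0176
finger_force: 40.0
```

Emit:
apply_moves(motion=[{"offset": [-0.0085,0.0182,0],"turn": [0,0,0],"hand": 1},{"offset": [-0.0075,0.0163,0],"turn": [0,0,0],"hand": 1},{"offset": [-0.005,0.011,0],"turn": [0,0,0],"hand": 1},{"offset": [-0.003,0.0064,0],"turn": [0,0,0],"hand": 1},{"offset": [-0.0015,0.0033,0],"turn": [0,0,0],"hand": 1},{"offset": [0,0,0],"turn": [0,0,0],"hand": 1},{"offset": [0,0,0],"turn": [0,0,0],"hand": 1},{"offset": [0,0,0],"turn": [0,0,0],"hand": 1}])

```text
clock: 9.25
ee_pos: [0.5054, 0.1817, 0.1535]
ee_rot: [0.0, 0.753, 0.657, -0.0]
force: [-1.0, -0.1, -2.9]
finger_gap: 0.0176
finger_force: 40.0
```

Run:
```python
from h import *
p=shot('wrist');o=arm.get_obs();print(o['ee_pos'],o['ee_rot'],np.degrees(2*np.arctan2(o['ee_rot'][2],o['ee_rot'][1])),o['force'],o['qpos'])
cv2.imwrite('pics/w6.png',cv2.resize(p[0:280,80:480],(800,560),interpolation=cv2.INTER_CUBIC))
```

```text
[0.50535965 0.1817536  0.15348288] [-2.25690416e-05  7.53518983e-01  6.57426147e-01 -6.32869954e-05] 82.2077407368793 [-1.01808113 -1.22654262 -2.9511906 ] [ 3.01853541e-01  2.13861145e-01  2.09319203e+00 -1.32236089e-05
  8.34673502e-01  4.37863001e-01]
```

View pics/w6.png

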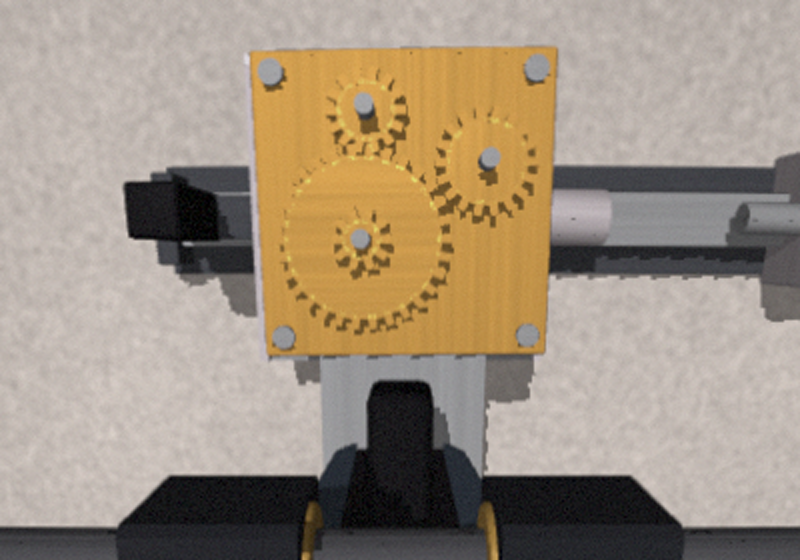

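The gear train is over the platform with the rail parallel to its edges. Post top corners are (124,183) to (177,238), the sleeve is at (582,217), and a sliver of the left rim shows at column 253.

Run:
```python
from h import *
s=lambda l:[(80+(a+.5)/2-.5,(b+.5)/2-.5) for a,b in l]
P=pix('wrist',s([(124,183),(175,180),(177,238),(126,240)]),.088);print('post',P.round(4),P.mean(0),np.linalg.norm(P[0]-P[2]))
print('depth post',pix('wrist',s([(150,210)])))
S=pix('wrist',s([(575,217),(600,217)]));print('sleeve top',S)
G=pix('wrist',s([(250,52),(557,47),(546,353),(268,355)]),.099);print('gear',G.round(4),G.mean(0),[np.linalg.norm(G[i]-G[i-1]).round(4) for i in range(4)])
R=pix('wrist',s([(252,120),(258,250)]),.049);print('rim outer',R)
a=np.radians(-7.8);ex=np.array([np.cos(a),np.sin(a)])
for a in(-7,-7.5,-7.8,-8.2): print(a,P.mean(0)[:2]+.088*np.array([np.cos(np.radians(a)),np.sin(np.radians(a))]))
print('yaw post->sleeve',np.degrees(np.arctan2(*(S.mean(0)-P.mean(0))[1::-1])))
```

```text
post [[0.4218 0.2881 0.088 ]
 [0.4399 0.2866 0.088 ]
 [0.4364 0.2671 0.088 ]
 [0.418  0.269  0.088 ]] [0.42903514 0.27771651 0.088     ] 0.025568437822486356
depth post [[0.42897672 0.27789203 0.08817117]]
sleeve top [[0.59028115 0.25599813 0.04262267]
 [0.60053952 0.25460868 0.04355696]]
gear [[0.4756 0.3198 0.099 ]
 [0.5732 0.308  0.099 ]
 [0.5616 0.21   0.099 ]
 [0.4636 0.2225 0.099 ]] [0.51852379 0.26507488 0.099     ] [np.float64(0.098), np.float64(0.0983), np.float64(0.0987), np.float64(0.0988)]
rim outer [[0.46303506 0.31054559 0.049     ]
 [0.45608415 0.26036649 0.049     ]]
-7 [0.51637921 0.26699201]
-7.5 [0.51628229 0.26623021]
-7.8 [0.51622095 0.26577354]
-8.2 [0.51613545 0.26516517]
yaw post->sleeve -7.672368724654954
```

Emit:
apply_moves(motion=[{"offset": [-0.0005,0.0003,-0.006],"turn": [0,0,0],"hand": 1},{"offset": [0,0,-0.01],"turn": [0,0,0],"hand": 1},{"offset": [0,0,-0.01],"turn": [0,0,0],"hand": 1},{"offset": [0,0,-0.006],"turn": [0,0,0],"hand": 1},{"offset": [0,0,-0.003],"turn": [0,0,0],"hand": 1},{"offset": [0,0,-0.002],"turn": [0,0,0],"hand": 1},{"offset": [0,0,-0.001],"turn": [0,0,0],"hand": 1},{"offset": [0,0,-0.001],"turn": [0,0,0],"hand": 1},{"offset": [0,0,-0.001],"turn": [0,0,0],"hand": 1},{"offset": [0,0,-0.001],"turn": [0,0,0],"hand": 1},{"offset": [0,0,-0.001],"turn": [0,0,0],"hand": 1},{"offset": [0,0,-0.001],"turn": [0,0,0],"hand": 1}])

```text
clock: 10.5
ee_pos: [0.5048, 0.1825, 0.1106]
ee_rot: [0.0, 0.753, 0.658, 0.0]
force: [-0.4, -0.1, -1.5]
finger_gap: 0.0176
finger_force: 40.0
```

Emit:
apply_moves(motion=[{"offset": [0,0,-0.0007],"turn": [0,0,0],"hand": 1},{"offset": [0,0,0],"turn": [0,0,0],"hand": 1},{"offset": [0,0,0],"turn": [0,0,0],"hand": 1}])

```text
clock: 10.8
ee_pos: [0.5047, 0.1825, 0.1099]
ee_rot: [0.0, 0.753, 0.658, 0.0]
force: [-1.0, -1.3, -1.8]
finger_gap: 0.0173
finger_force: 40.0
```

Run:
```python
from h import *
for i in range(3):
    p=shot('wrist');o=arm.get_obs();print(o['ee_pos'],o['force'],o['moment'])
s=lambda l:[(80+(a+.5)/2-.5,(b+.5)/2-.5) for a,b in l]
cv2.imwrite('pics/w7.png',cv2.resize(p[0:280,80:480],(800,560),interpolation=cv2.INTER_CUBIC))
```

```text
[0.50472039 0.18248967 0.10987533] [ 0.04462239  0.0057915  -1.60402061] [-0.0279273  -0.12375208 -0.00793807]
[0.50471937 0.18248877 0.10989682] [ 0.02534791 -0.90461024 -1.0801766 ] [-0.00473126 -0.15530898 -0.02443893]
[0.50472559 0.18245798 0.10987452] [-0.52546053 -0.26754922 -1.74339769] [-0.01738536 -0.06983428 -0.04352821]
```

View pics/w7.png

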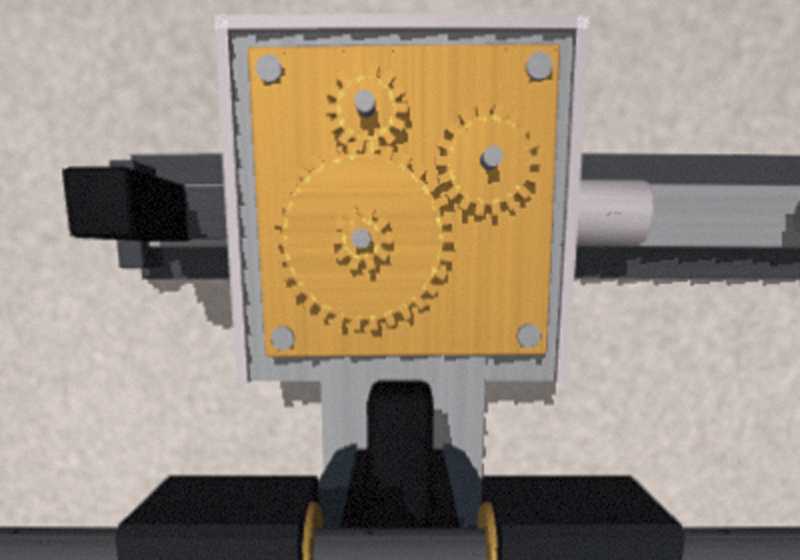

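The gear train is seated inside the rim: plate (250,45) to (557,355), inside rim inner faces at about columns 232–575. The weight is off the blade, so I draw the blade out.

Emit:
apply_moves(motion=[{"offset": [-0.0004,-0.003,0],"turn": [0,0,0],"hand": 1},{"offset": [-0.0009,-0.007,0],"turn": [0,0,0],"hand": 1},{"offset": [-0.0016,-0.012,0],"turn": [0,0,0],"hand": 1},{"offset": [-0.0016,-0.012,0],"turn": [0,0,0],"hand": 1},{"offset": [-0.0016,-0.012,0],"turn": [0,0,0],"hand": 1},{"offset": [-0.0016,-0.012,0],"turn": [0,0,0],"hand": 1}])

```text
clock: 11.55
ee_pos: [0.4968, 0.1232, 0.1099]
ee_rot: [0.0, 0.753, 0.658, 0.0]
force: [-0.4, -0.2, -1.9]
finger_gap: 0.0176
finger_force: 40.0
```

Run:
```python
from h import *
p=shot('wrist');o=arm.get_obs();print(o['ee_pos'],o['force'])
f=np.load('wrist.npz')
v,u=np.mgrid[0:200,150:400];W=pix('wrist',np.c_[u.ravel(),v.ravel()])
hsv=cv2.cvtColor(p,cv2.COLOR_BGR2HSV)[0:200,150:400].reshape(-1,3)
m=(hsv[:,1]>110)&(hsv[:,0]>12)&(hsv[:,0]<35)&(W[:,2]>.03)
print(cv2.minAreaRect(W[m][:,:2].astype(np.float32)),np.median(W[m][:,2]),m.sum())
```

```text
[0.49637599 0.12211859 0.10971725] [ 0.4475578  -0.19523241 -2.16369903]
((0.49295923113822937, 0.2158375084400177), (0.11537816375494003, 0.13795408606529236), 81.03994750976562) 0.057291637529470044 13488
```

Emit:
apply_moves(motion=[{"offset": [-0.0016,-0.012,0],"turn": [0,0,0],"hand": 1},{"offset": [-0.0016,-0.012,0],"turn": [0,0,0],"hand": 1},{"offset": [-0.0016,-0.012,0],"turn": [0,0,0],"hand": 1},{"offset": [-0.0016,-0.012,0],"turn": [0,0,0],"hand": 1},{"offset": [-0.0016,-0.012,0],"turn": [0,0,0],"hand": 1},{"offset": [-0.0016,-0.012,0],"turn": [0,0,0],"hand": 1},{"offset": [-0.0009,-0.007,0],"turn": [0,0,0],"hand": 1},{"offset": [0,0,0],"turn": [0,0,0],"hand": 1}])

```text
clock: 12.4
ee_pos: [0.4864, 0.0446, 0.1098]
ee_rot: [0.0, 0.754, 0.657, -0.0]
force: [-0.5, -0.1, -1.9]
finger_gap: 0.0175
finger_force: 40.0
```

```bash
cat >> h.py <<'E'
def brass(n='top',c=(.517,.266),r=.09,zlo=.035):
    f=np.load(f'{n}.npz');p=f['p'];hsv=cv2.cvtColor(p,cv2.COLOR_BGR2HSV)
    m=(hsv[...,1]>100)&(hsv[...,0]>12)&(hsv[...,0]<35);v,u=np.nonzero(m)
    W=pix(n,np.c_[u,v]);k=(W[:,2]>zlo)&(np.hypot(W[:,0]-c[0],W[:,1]-c[1])<r);u,v=u[k],v[k]
    W=pix(n,np.c_[u,v],.056) ;q=W[:,:2].astype(np.float32)
    return cv2.minAreaRect(q),q.mean(0),len(q)
E
python3 - <<'E'
from h import *
shot('wrist');shot('top');o=arm.get_obs();print(o['ee_pos'],o['force'])
print(brass('top'))
print(brass('wrist'))
print(brass('top',(.48,-.001),.08,-.01))
E
```

```text
[0.48658128 0.04542456 0.10987352] [-0.35152934 -1.13420708 -1.23606804]
(((0.5171650648117065, 0.2659202814102173), (0.09872577339410782, 0.09750279039144516), 82.82791900634766), array([0.5169304 , 0.26534367], dtype=float32), 989)Traceback (most recent call last):
  File "<stdin>", line 4, in <module>
  File "h.py", line 18, in brass
    W=pix(n,np.c_[u,v],.056) ;q=W[:,:2].astype(np.float32)
                                ~^^^^^^
IndexError: too many indices for array: array is 1-dimensional, but 2 were indexed
```

Run:
```python
from h import *
v,u=np.mgrid[165:225,90:150];W=pix('top',np.c_[u.ravel(),v.ravel()])
for lo,hi in((.015,.06),(.06,.1),(.1,.2)):
    q=W[(W[:,2]>lo)&(W[:,2]<hi)];print(lo,len(q),q[:,:2].min(0),q[:,:2].max(0)) if len(q) else print(lo,0)
s=lambda l:[(a*.7,b*.7) for a,b in l]
print(pix('top',s([(205,280),(178,306)]),0.01))
print(brass('top',(.48,-.001),.08,-.01))
```

```text
0.015 270 [0.52134196 0.43207118] [0.64235526 0.53176783]
0.06 254 [0.52755654 0.43746982] [0.63802104 0.53793205]
0.1 882 [0.53287573 0.44290584] [0.63217543 0.53996342]
[[0.58382468 0.43037086 0.01      ]
 [0.52497134 0.48709314 0.01      ]]
(((0.47630608081817627, -0.033047549426555634), (0.08727013319730759, 0.021019183099269867), 1.0544803142547607), array([ 0.47486895, -0.03379779], dtype=float32), 213)
```

Emit:
apply_moves(motion=[{"offset": [0,0,0.03],"turn": [0,0,0],"hand": 1},{"offset": [0,0,0.04],"turn": [0,0,0],"hand": 1},{"offset": [0,0,0.02],"turn": [0,0,0],"hand": 1},{"offset": [-0.0139,0.0281,0],"turn": [0,0,0],"hand": 1},{"offset": [-0.0139,0.0281,0],"turn": [0,0,0],"hand": 1},{"offset": [-0.0139,0.0281,0],"turn": [0,0,0],"hand": 1},{"offset": [-0.0139,0.0281,0],"turn": [0,0,0],"hand": 1},{"offset": [-0.0139,0.0281,0],"turn": [0,0,0],"hand": 1},{"offset": [-0.0139,0.0281,0],"turn": [0,0,0],"hand": 1},{"offset": [-0.0139,0.0281,0],"turn": [0,0,0],"hand": 1},{"offset": [-0.0139,0.0281,0],"turn": [0,0,0],"hand": 1},{"offset": [0,0,0],"turn": [0,0,0],"hand": 1}])

```text
clock: 13.7
ee_pos: [0.3739, 0.2728, 0.1999]
ee_rot: [-0.0, 0.752, 0.659, 0.0]
force: [0.3, -0.3, -2.1]
finger_gap: 0.0174
finger_force: 40.0
```

Run:
```python
from h import *
o=arm.get_obs();print(o['ee_pos'],o['ee_rot'],np.degrees(2*np.arctan2(o['ee_rot'][2],o['ee_rot'][1])),o['force'],o['qpos'])
shot('wrist')
ex=np.array([np.cos(np.radians(-7.7)),np.sin(np.radians(-7.7))]);ey=np.array([-ex[1],ex[0]])
f=np.load('wrist.npz');v,u=np.mgrid[0:230,0:560];W=pix('wrist',np.c_[u.ravel(),v.ravel()])
k=(abs(W[:,2]-.088)<.006);d=W[k][:,:2]-[.429,.2777];k2=np.hypot(*d.T)<.05;d=d[k2];print('post top',len(d), (d@ex).min() if len(d) else 0,(d@ex).max() if len(d) else 0)
k=abs(W[:,2]-(o['ee_pos'][2]-.0596))<.006;d=W[k][:,:2]-o['ee_pos'][:2];k2=(abs(d@ex)<.06)&(d@ey>.02);d=d[k2];print('blade',len(d),np.percentile(d@ex,[1,99]),(d@ey).max())
```

```text
[0.37394355 0.27280109 0.19992752] [-1.90959657e-04  7.52237588e-01  6.58891909e-01  1.64569345e-04] 82.43083948271435 [ 0.29429814 -0.30848976 -2.06771733] [5.79664349e-01 1.78918902e-02 2.21125720e+00 5.36173688e-04
 9.12170876e-01 7.11443025e-01]
post top 497 -0.009729531404762893 0.010542677109962473
blade 14558 [-0.02882811  0.03008475] 0.13520595229885204
```

Emit:
apply_moves(motion=[{"offset": [0,0,-0.025],"turn": [0,0,0],"hand": 1},{"offset": [0,0,-0.03],"turn": [0,0,0],"hand": 1},{"offset": [0,0,-0.013],"turn": [0,0,0],"hand": 1},{"offset": [0,0,0],"turn": [0,0,0],"hand": 1},{"offset": [0.0079,-0.0011,0],"turn": [0,0,0],"hand": 1},{"offset": [0.004,-0.0005,0],"turn": [0,0,0],"hand": 1},{"offset": [0.002,-0.0003,0],"turn": [0,0,0],"hand": 1},{"offset": [0.002,-0.0003,0],"turn": [0,0,0],"hand": 1},{"offset": [0.003,-0.0004,0],"turn": [0,0,0],"hand": 1},{"offset": [0.004,-0.0005,0],"turn": [0,0,0],"hand": 1},{"offset": [0.005,-0.0007,0],"turn": [0,0,0],"hand": 1},{"offset": [0.006,-0.0008,0],"turn": [0,0,0],"hand": 1}])

```text
clock: 14.95
ee_pos: [0.4095, 0.2656, 0.1319]
ee_rot: [-0.0, 0.753, 0.658, -0.0]
force: [-2.3, -0.1, 0.4]
finger_gap: 0.0176
finger_force: 40.0
```

```bash
cat >> h.py <<'E'
ex=np.array([np.cos(np.radians(-7.7)),np.sin(np.radians(-7.7))]);ey=np.array([-ex[1],ex[0]])
def post(n='wrist'):
    o=arm.get_obs();shot(n);f=np.load(f'{n}.npz');h,w=f['d'].shape
    v,u=np.mgrid[0:(230 if n=='wrist' else 420),0:560];W=pix(n,np.c_[u.ravel(),v.ravel()])
    k=(abs(W[:,2]-.088)<.006);d=W[k][:,:2]-[.429,.2777];a,b=d@ex,d@ey;k=(abs(b)<.014)&(a>-.03)&(a<.13);a=a[k]
    print(o['ee_pos'].round(4),o['force'].round(2),'tcp',((o['ee_pos'][:2]-[.429,.2777])@ex).round(4),'post',len(a),np.percentile(a,[1,99,50]).round(4) if len(a) else 0)
E
python3 - <<'E'
from h import *
post();post('top');print(brass('top',(.54,.263),.1))
E
```

```text
[0.4095 0.2656 0.1319] [-2.33 -0.07  0.45] tcp -0.0177 post 846 [0.0128 0.0323 0.0223]
[0.4106 0.2657 0.132 ] [-0.23 -0.16 -0.86] tcp -0.0167 post 3 [0.0267 0.0301 0.0294]
(((0.540519654750824, 0.2629008889198303), (0.09857900440692902, 0.09822212159633636), 82.80908203125), array([0.5461311 , 0.25911805], dtype=float32), 848)
```

Emit:
apply_moves(motion=[{"offset": [0.004,-0.0005,0],"turn": [0,0,0],"hand": 1},{"offset": [0.006,-0.0008,0],"turn": [0,0,0],"hand": 1},{"offset": [0.008,-0.0011,0],"turn": [0,0,0],"hand": 1},{"offset": [0.008,-0.0011,0],"turn": [0,0,0],"hand": 1},{"offset": [0.008,-0.0011,0],"turn": [0,0,0],"hand": 1},{"offset": [0.008,-0.0011,0],"turn": [0,0,0],"hand": 1},{"offset": [0.008,-0.0011,0],"turn": [0,0,0],"hand": 1},{"offset": [0.007,-0.0009,0],"turn": [0,0,0],"hand": 1},{"offset": [0.005,-0.0007,0],"turn": [0,0,0],"hand": 1},{"offset": [0.003,-0.0004,0],"turn": [0,0,0],"hand": 1},{"offset": [0,0,0],"turn": [0,0,0],"hand": 1}])

```text
clock: 16.15
ee_pos: [0.4747, 0.2569, 0.1319]
ee_rot: [0.0, 0.753, 0.658, 0.0]
force: [-0.2, -0.0, -1.8]
finger_gap: 0.0176
finger_force: 40.0
```

Run:
```python
from h import *
post()
```

```text
[0.4747 0.2569 0.1319] [-0.23 -0.03 -1.85] tcp 0.0481 post 838 [0.079  0.0984 0.0883]
```

Emit:
apply_moves(motion=[{"offset": [0.002,-0.0003,0],"turn": [0,0,0],"hand": 1},{"offset": [0.002,-0.0003,0],"turn": [0,0,0],"hand": 1},{"offset": [0.002,-0.0003,0],"turn": [0,0,0],"hand": 1},{"offset": [0.002,-0.0003,0],"turn": [0,0,0],"hand": 1},{"offset": [0.001,-0.0001,0],"turn": [0,0,0],"hand": 1},{"offset": [0.001,-0.0001,0],"turn": [0,0,0],"hand": 1},{"offset": [0.0005,-0.0001,0],"turn": [0,0,0],"hand": 1}])

```text
clock: 16.9
ee_pos: [0.4829, 0.2551, 0.1315]
ee_rot: [-0.001, 0.753, 0.658, -0.002]
force: [-14.3, 1.3, 7.8]
finger_gap: 0.0171
finger_force: 41.5
```

Emit:
apply_moves(motion=[{"offset": [0.0005,-0.0001,0],"turn": [0,0,0],"hand": 1},{"offset": [0.0005,0,0],"turn": [0,0,0],"hand": 1}])

```text
clock: 17.1
ee_pos: [0.4838, 0.255, 0.1314]
ee_rot: [-0.001, 0.753, 0.658, -0.002]
force: [-12.9, 1.2, 6.1]
finger_gap: 0.0176
finger_force: 41.7
```

Run:
```python
from h import *
post()
```

```text
[0.4838 0.255  0.1314] [-12.92   1.19   6.06] tcp 0.0574 post 836 [0.0798 0.0995 0.0894]
```

Run:
```python
from h import *
def prof(n,sh=True):
    if sh: shot(n)
    v,u=np.mgrid[0:(230 if n=='wrist' else 420),0:560];W=pix(n,np.c_[u.ravel(),v.ravel()])
    d=W[:,:2]-[.429,.2777];a,b=d@ex,d@ey
    k=(abs(b)<.006)&(a>.12)&(a<.34);A,Z=a[k],W[k][:,2]
    print(n,[(int(x*1000),int(1000*np.median(Z[abs(A-x)<.0025])),) if (abs(A-x)<.0025).any() else (int(x*1000),None) for x in np.arange(.13,.33,.005)])
    for zc in(.0245,):
        pass
prof('top');prof('wrist')
o=arm.get_obs();print(o['force'])
```

```text
top [(130, 57), (135, 53), (140, None), (145, 245), (150, None), (155, None), (160, None), (165, None), (170, 61), (175, 63), (180, 64), (185, 59), (190, 60), (195, 56), (200, 61), (205, 60), (210, 60), (215, 59), (220, 57), (225, 55), (230, 46), (235, 46), (240, 44), (245, 41), (250, 39), (255, 41), (260, 42), (265, 44), (270, 46), (275, 48), (280, 48), (285, 47), (290, 47), (295, None), (300, 2), (305, 0), (310, 0), (315, 1), (320, 0), (325, 0)]
wrist [(130, 55), (135, 56), (140, 61), (145, 62), (150, 62), (155, 62), (160, 63), (165, 64), (170, 62), (175, 62), (180, 62), (185, 62), (190, 62), (195, 60), (200, 60), (205, 61), (210, 62), (215, 59), (220, 56), (225, 56), (230, 55), (235, 49), (240, 48), (245, 42), (250, 42), (255, 42), (260, 42), (265, 42), (270, 45), (275, 46), (280, 46), (285, 46), (290, 46), (295, None), (300, None), (305, None), (310, None), (315, None), (320, None), (325, None)]
[-12.72344923   0.91609244   5.45804857]
```

Run:
```python
from h import *
P=[]
for i in range(3):
    shot('wrist');v,u=np.mgrid[0:230,300:560];W=pix('wrist',np.c_[u.ravel(),v.ravel()])
    d=W[:,:2]-[.429,.2777];a,b=d@ex,d@ey;k=(abs(b)<.004)&(a>.23)&(a<.31);P.append(np.c_[a[k],W[k][:,2]])
P=np.vstack(P)
print([(m,round(1000*float(np.median(P[abs(P[:,0]-m/1000)<.0007,1])),1)) for m in range(236,300) if (abs(P[:,0]-m/1000)<.0007).any()])
f=np.load('wrist.npz')
# grey profile along the rail axis at z=.042
xs=np.arange(.236,.3,.002);c=[]
R=f['T'][:3,:3];
pts=np.array([np.r_[np.array([.429,.2777])+x*ex,.042] for x in xs])
pc=(pts-f['T'][:3,3])@R
uv=cv2.projectPoints(pc,np.zeros(3),np.zeros(3),f['K'],np.array(f['D'],float))[0][:,0]
print([(int(round(x*1000)),f['p'][int(round(v)),int(round(u))].tolist()) for x,(u,v) in zip(xs,uv) if 0<=u<559 and 0<=v<419])
# blade roll
v,u=np.mgrid[0:200,200:400];W=pix('wrist',np.c_[u.ravel(),v.ravel()]);o=arm.get_obs()
d=W[:,:2]-o['ee_pos'][:2];a,b=d@ex,d@ey;k=(abs(a)<.045)&(b>.045)&(b<.12)&(W[:,2]>.055)&(W[:,2]<.09)
A=np.c_[a[k],b[k],np.ones(k.sum())];s=np.linalg.lstsq(A,W[k][:,2],rcond=None)[0];print('blade',s,np.percentile(a[k],[1,99]),k.sum(),o['force'])
```

```text
[(236, 49.4), (237, 49.5), (238, 49.2), (239, 48.7), (240, 48.1), (243, 43.2), (244, 42.9), (245, 42.8), (246, 42.8), (247, 42.8), (248, 43.0), (249, 42.9), (250, 42.9), (251, 42.9), (252, 42.9), (253, 42.7), (254, 42.8), (255, 42.8), (256, 42.9), (257, 43.0), (258, 42.9), (259, 42.7), (260, 42.5), (261, 42.7), (262, 42.8), (263, 42.9), (264, 42.5), (265, 42.8), (266, 42.5), (267, 42.9), (268, 44.0), (269, 45.2), (270, 46.1), (271, 46.3), (272, 46.4), (273, 46.2), (274, 46.1), (275, 46.2), (276, 46.4), (277, 46.4), (278, 46.1), (279, 46.2), (280, 46.3), (281, 46.2), (282, 46.2), (283, 46.3), (284, 46.4), (285, 46.4), (286, 46.3), (287, 46.3), (288, 46.3), (289, 46.3), (290, 45.9), (291, 45.4), (292, 45.0)]
[(236, [67, 135, 180]), (238, [64, 112, 146]), (240, [162, 157, 165]), (242, [174, 171, 180]), (244, [170, 165, 174]), (246, [169, 166, 173]), (248, [168, 164, 174]), (250, [168, 165, 175]), (252, [168, 165, 173]), (254, [165, 159, 169]), (256, [168, 165, 174]), (258, [166, 164, 171]), (260, [132, 132, 138]), (262, [158, 152, 160]), (264, [167, 164, 170]), (266, [168, 164, 172]), (268, [130, 126, 133]), (270, [97, 95, 99]), (272, [166, 163, 171]), (274, [171, 169, 178]), (276, [173, 168, 178]), (278, [173, 167, 176]), (280, [175, 171, 180]), (282, [167, 164, 172]), (284, [168, 166, 174]), (286, [174, 169, 177]), (288, [173, 170, 180]), (290, [173, 168, 176]), (292, [170, 165, 174])]
blade [-0.11164698 -0.0003763   0.07157522] [-0.03685022  0.02172692] 9872 [-12.97269264   1.07216331   5.39755011]
```

The sleeve top (z 0.043) runs unbroken up to the block face and the carriage stopped hard, so it is home. I back the blade off and check it.

Emit:
apply_moves(motion=[{"offset": [-0.005,0.0007,0],"turn": [0,0,0],"hand": 1},{"offset": [-0.008,0.0011,0],"turn": [0,0,0],"hand": 1},{"offset": [-0.01,0.0013,0],"turn": [0,0,0],"hand": 1},{"offset": [-0.01,0.0013,0],"turn": [0,0,0],"hand": 1},{"offset": [0,0,0],"turn": [0,0,0],"hand": 1}])

```text
clock: 17.9
ee_pos: [0.4513, 0.2597, 0.1318]
ee_rot: [-0.0, 0.753, 0.658, -0.0]
force: [-0.6, -0.3, -1.5]
finger_gap: 0.0177
finger_force: 39.7
```

```bash
cat >> h.py <<'E'
def blade(zlo,zhi):
    o=arm.get_obs();shot('wrist');q=o['ee_rot'];y=2*np.arctan2(q[2],q[1]);fy=np.array([np.cos(y),np.sin(y)]);fx=np.array([fy[1],-fy[0]])
    v,u=np.mgrid[0:200,200:400];W=pix('wrist',np.c_[u.ravel(),v.ravel()])
    d=W[:,:2]-o['ee_pos'][:2];a,b=d@fx,d@fy;k=(abs(a)<.05)&(b>.045)&(b<.12)&(W[:,2]>zlo)&(W[:,2]<zhi)
    A=np.c_[a[k],b[k],np.ones(k.sum())];s=np.linalg.lstsq(A,W[k][:,2],rcond=None)[0];print('blade',s.round(4),np.percentile(a[k],[1,99]).round(4),k.sum(),o['ee_pos'],o['ee_rot'].round(4),o['force'].round(2),o['finger_gap'])
E
python3 - <<'E'
from h import *
blade(.055,.09);post();shot('top');print(brass('top',(.61,.255),.1))
E
```

```text
blade [-0.0757  0.001   0.0722] [-0.0344  0.0244] 9860 [0.45129804 0.25971164 0.13179216] [-1.000e-04  7.531e-01  6.580e-01 -2.000e-04] [-0.56 -0.31 -1.51] 0.01768008678577515
[0.4521 0.2598 0.132 ] [ 0.95 -0.18 -1.44] tcp 0.0253 post 855 [0.0797 0.0993 0.0889]
(((0.6055954098701477, 0.25402069091796875), (0.09911128878593445, 0.09797539561986923), 82.87320709228516), array([0.60641587, 0.2527129 ], dtype=float32), 953)
```

Emit:
apply_moves(motion=[{"offset": [0,0,0.03],"turn": [0,0,0],"hand": 1},{"offset": [0,0,0.04],"turn": [0,0,0],"hand": 1},{"offset": [0.0018,-0.0199,0],"turn": [0,0,0.0477],"hand": 1},{"offset": [0.0032,-0.0349,0],"turn": [0,0,0.0477],"hand": 1},{"offset": [0.0042,-0.0448,0],"turn": [0,0,0.0477],"hand": 1},{"offset": [0.0042,-0.0448,0],"turn": [0,0,0.0477],"hand": 1},{"offset": [0.0042,-0.0448,0],"turn": [0,0,0.0477],"hand": 1},{"offset": [0.0042,-0.0448,0],"turn": [0,0,0.0477],"hand": 1},{"offset": [0.0042,-0.0448,0],"turn": [0,0,0.0477],"hand": 1},{"offset": [0.0042,-0.0448,0],"turn": [0,0,0.0477],"hand": 1},{"offset": [0.0042,-0.0448,0],"turn": [0,0,0.0477],"hand": 1},{"offset": [0.0042,-0.0448,0],"turn": [0,0,0.0477],"hand": 1}])

```text
clock: 19.25
ee_pos: [0.4914, -0.1558, 0.2021]
ee_rot: [0.0, 0.576, 0.817, 0.0]
force: [1.4, 0.4, -2.4]
finger_gap: 0.0174
finger_force: 39.7
```

Emit:
apply_moves(motion=[{"offset": [0.0041,-0.0448,0],"turn": [0,0,0],"hand": 1},{"offset": [0.0041,-0.0448,0],"turn": [0,0,0],"hand": 1},{"offset": [0.0028,-0.03,0],"turn": [0,0,0],"hand": 1},{"offset": [0.0015,-0.018,0],"turn": [0,0,0],"hand": 1},{"offset": [0,0,-0.04],"turn": [0.015,-0.0424,0],"hand": 1},{"offset": [0,0,-0.04],"turn": [0.015,-0.0424,0],"hand": 1},{"offset": [0,0,-0.03],"turn": [0,0,0],"hand": 1},{"offset": [0,0,0],"turn": [0,0,0],"hand": 1},{"offset": [0,0,0],"turn": [0,0,0],"hand": 1}])

```text
clock: 20.15
ee_pos: [0.5041, -0.291, 0.0924]
ee_rot: [0.026, 0.576, 0.816, 0.037]
force: [0.3, 0.1, -1.1]
finger_gap: 0.0172
finger_force: 39.7
```

Run:
```python
from h import *
blade(.01,.06)
```

```text
blade [0.015  0.0024 0.0328] [-0.0289  0.0301] 9861 [ 0.50412445 -0.29099605  0.09236017] [0.0257 0.5759 0.8163 0.0367] [ 0.28  0.1  -1.06] 0.017216168408376382
```

Emit:
apply_moves(motion=[{"offset": [0,0,-0.015],"turn": [0,0,0],"hand": 1},{"offset": [0,0,-0.01],"turn": [0,0,0],"hand": 1},{"offset": [0,0,-0.003],"turn": [0,0,0],"hand": 1},{"offset": [0,0,-0.001],"turn": [0,0,0],"hand": 1},{"offset": [0,0,-0.001],"turn": [0,0,0],"hand": 1},{"offset": [0,0,-0.0005],"turn": [0,0,0],"hand": 1},{"offset": [0,0,0],"turn": [0,0,0],"hand": 1}])

```text
clock: 20.9
ee_pos: [0.5043, -0.2906, 0.0625]
ee_rot: [0.026, 0.576, 0.816, 0.037]
force: [-3.3, 11.2, 22.2]
finger_gap: 0.0175
finger_force: 41.0
```

Emit:
apply_moves(motion=[{"offset": [0,0,0.0005],"turn": [0,0,0],"hand": 1},{"offset": [0,0,0],"turn": [0,0,0],"hand": 1},{"offset": [0,0,0],"turn": [0,0,0],"hand": 1}], grip_force=6)

```text
clock: 21.2
ee_pos: [0.5044, -0.291, 0.0624]
ee_rot: [0.026, 0.576, 0.816, 0.037]
force: [0.7, 5.6, 9.3]
finger_gap: 0.0181
finger_force: 6.2
```

Emit:
apply_moves(motion=[{"offset": [0,0,0],"turn": [0,0,0],"hand": 0.75},{"offset": [0,0,0],"turn": [0,0,0],"hand": 0.6},{"offset": [0,0,0],"turn": [0,0,0],"hand": 0.4},{"offset": [0,0,0],"turn": [0,0,0],"hand": 0.3},{"offset": [0,0,0],"turn": [-0.015,0.0424,0],"hand": 0.3},{"offset": [0,0,0],"turn": [-0.015,0.0424,0],"hand": 0.3},{"offset": [0,0,0.01],"turn": [0,0,0],"hand": 0.2},{"offset": [0,0,0.03],"turn": [0,0,0],"hand": 0.1},{"offset": [0,0,0.045],"turn": [0,0,0],"hand": 0},{"offset": [0,0,0.045],"turn": [0,0,0],"hand": 0},{"offset": [0,0,0.03],"turn": [0,0,0],"hand": 0},{"offset": [0,0,0],"turn": [0,0,0],"hand": 0}])

```text
clock: 22.4
ee_pos: [0.5056, -0.2922, 0.2269]
ee_rot: [0.004, 0.576, 0.817, 0.001]
force: [0.4, -0.2, -1.1]
finger_gap: 0.0915
finger_force: 0.0
```

Run:
```python
from h import *
blade(-.01,.02)
v,u=np.mgrid[60:225,240:320];W=pix('wrist',np.c_[u.ravel(),v.ravel()])
m=(W[:,2]>.045)&(W[:,2]<.08);print(cv2.minAreaRect(W[m][:,:2].astype(np.float32)),np.median(W[m][:,2]))
shot('top');print(brass('top',(.61,.255),.1));post('top')
v,u=np.mgrid[140:270,150:260];W=pix('top',np.c_[u.ravel(),v.ravel()]);d=W[:,:2]-[.429,.2777];a,b=d@ex,d@ey
k=(abs(b)<.006)&(a>.22)&(a<.31)
print([(m,round(1000*float(np.median(W[k][abs(a[k]-m/1000)<.0015,2])),1)) for m in range(236,300,3) if (abs(a[k]-m/1000)<.0015).any()])
k=(W[:,2]>.053)&(W[:,2]<.09)&(abs(a-.1775)<.06)&(abs(b)<.06);A=np.c_[a[k]-.1775,b[k],np.ones(k.sum())];print('gear heights',np.percentile(W[k][:,2],[5,50,95]))
k2=k&(abs(W[:,2]-.0565)<.003);A=np.c_[a[k2]-.1775,b[k2],np.ones(k2.sum())];print(np.linalg.lstsq(A,W[k2][:,2],rcond=None)[0])
k=(W[:,2]>.036)&(abs(b)<.09)&(a>.1)&(a<.236);print('platform y',np.percentile(b[k],[2,98]))
```

```text
blade [-0.0014 -0.0011  0.0022] [-0.0489  0.049 ] 5401 [ 0.50559855 -0.29220518  0.2269402 ] [0.0039 0.5764 0.8171 0.0009] [ 0.44 -0.19 -1.14] 0.09148005019682444
((0.5048608779907227, -0.29170161485671997), (0.01746453158557415, 0.07061044871807098), 19.76534652709961) 0.06728399115453865
(((0.6054306626319885, 0.2540530562400818), (0.0991784930229187, 0.09824392199516296), 82.80194854736328), array([0.6051019 , 0.25338086], dtype=float32), 984)
[ 0.5038 -0.2911  0.2225] [-0.9   0.07 -1.05] tcp 0.1503 post 47 [0.0784 0.0977 0.0878]
[(236, 50.4), (239, 47.7), (242, 40.3), (245, 45.0), (248, 45.8), (251, 43.9), (254, 38.9), (257, 40.2), (260, 44.3), (263, 42.9), (266, 42.7), (269, 44.8), (272, 48.0), (275, 45.5), (278, 44.8), (281, 44.3), (284, 44.4), (287, 46.8), (290, 48.5), (293, 43.5)]
gear heights [0.05393564 0.05893143 0.06722869]
[-0.00160464  0.00067547  0.05675733]
platform y [-0.05850954  0.06021784]
```

```bash
python3 -c "
from workcell import ticket
print(ticket.job_done())"
```

```text
the job is handed in; nothing more can be done
None
```

I handed the job in at about 22 s on the robot clock: the gear train is seated level inside the rim, the carriage is pushed hard against the end block, and the spatula stands flat on its blade near its starting place. The carriage moved about 89 mm, so it seems to have started about 10 mm along the rail; that it is home rests on the hard stop and on the sleeve measuring flush with the block face.

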